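# Load the lid press: pile up tins, lock the head over them, jack them up to touch

## Robot

A 7-joint arm with a two-finger parallel gripper is mounted at the origin on a cart in front of the work surface, level with it; the furniture and walls round the work are solid. World frame = base frame: x ahead of the robot, y to its left, z up, the work surface at z = 0. Lengths are in m, angles in degrees, forces in N, time in s.
With the tool pointing down it reaches from about 0.4 to 0.875 m from the base axis. Payload 4.4 kg.
Tool frame: the origin (TCP) lies at the very end of the fingers, on their centre line; the grasp point (between the pads) lies 19 mm behind it; x points along the fingers, y is the direction in which the jaws open and shut, and the axes are right-handed (so a half turn about x gives the same grasp; the last joint's range is limited). The gripper opens to 85 mm and grips with 20 to 120 N. Pads are 22 mm wide; open, the fingers measure 114 mm over their backs; the gripper's body (76 mm by 85 mm) begins 54 mm behind the grasp point. The pads swing forward as they close: fully open they stand 13 mm farther back than shut.
Start: joints at [-3.77, 36.005, 2.206, 86.941, -1.547, 57.084, -1.146], TCP at [0.65, 0, 0.231] pointing down, gripper open.
Joint ranges: [-175.42, 175.42], [-21.48, 121.26], [-71.46, 75.88], [10.55, 141.38], [-63.04, 243.04], [13.31, 113.54], [-168.57, 168.57]. Speed limits (degrees/s): [147.25, 147.25, 180, 180, 180, 180, 180].

## Interface

Orientations are given as a 3x3 rotation matrix whose columns are the frame's x, y, z axes.
In Python, from bench import movep, movel, set_joints, move_gripper, wait, inverse_kinematics, capture, calibration, IKError, close_job, read_time, read_q, read_joint_vel, read_effort, read_position, read_tcp_rot, read_contact_force, read_torque, read_width gives the robot as it stands. Calls block until the motion is done:
- movep(position, orientation): joint-space move of the TCP to a pose.
- movel(position, ori=None, max_speed=0.15, max_force=None): straight line of the TCP; ori=None keeps the orientation; max_speed is the mean speed in m/s. With max_force (N) it stops when the force on the tool has changed by that much, and returns True; else False.
- set_joints(angles): joint-space move.
- move_gripper(opening, effort=None): finger opening in m; effort is the grip in N (None keeps the last); returns when the fingers have stopped.
- wait(seconds).
- inverse_kinematics(position, orientation): joint angles nearest the present ones, or None.
- capture(name): name is "scene" or "side" or "wrist"; returns the picture (420x560x3 uint8, red, green, blue); there is no depth.
- calibration(name): a dict with "K" (3x3 intrinsics, pixels), "rvec" (rotation vector, rad) and "tvec" (3), from world to camera coordinates, as OpenCV has them. Camera axes: x right, y down, z forward; pixel columns grow to the right and rows downward; lengths in m; the calibration is good to about 2 mm. The wrist camera is an equidistant fisheye: a pixel r from the principal point sees the ray r / f radians off the axis. A picture is of the moment at which its call begins: read the wrist's pose just before it. calibration takes no time and is no camera call; for the wrist camera it gives the pose at the moment of the call.
A pose or a line that the arm cannot do raises IKError and nothing moves.
- close_job(): hands the job in, once; it reports no verdict.
Readings, each from a call of its own:
- read_time(): time.
- read_q(): joint angles.
- read_joint_vel(): joint speeds.
- read_effort(): joint torques, N m.
- read_position(): TCP position.
- read_tcp_rot(): TCP orientation.
- read_contact_force(): force on the tool from outside, world axes, zero at the start.
- read_torque(): the same for the moment, N m.
- read_width(): finger opening in m.
Only numpy, scipy, OpenCV 4.12 (cv2) and the standard library are available. Lean on these libraries where they do the work, as an engineer would, in place of code of your own. Each camera call takes 0.05 s, during which the arm holds its last target.

## Task

Put the freshly lidded gold tins to press, the two to four that stand singly on the table right of the press, beside the sample jar. Lay the cleaning brush that was left on the jack platform on the table clear of the press, stack all the tins in one straight pile in the middle of the platform (wind the jack down first if the pile would be too tall for the head to pass over), unlock the press head, slide it all the way over the pile and lock it again there. Then raise the jack with its knob until the top tin just touches the spring pad and starts to lift it, by about 2 mm and not more than 5, and leave it so; leave the sample jar and the loose lid alone.

Things in the scene. Friction and masses are not known exactly. Their poses are not given: they have to be found in the camera images.
- tin_1: closed round gold-lacquered tin, 66 mm in diameter, 22 mm high, flat above and below (tins stack flat, either way up), about 60 g; one of two to four alike that stand singly on the table right of the press; origin at the centre of its underside, z up. Absent (None) in some starts. Can be gripped across its diameter from above
- tin_2: closed round gold-lacquered tin, 66 mm in diameter, 22 mm high, flat above and below (tins stack flat, either way up), about 60 g; one of two to four alike that stand singly on the table right of the press; origin at the centre of its underside, z up. Absent (None) in some starts. Can be gripped across its diameter from above
- tin_3: closed round gold-lacquered tin, 66 mm in diameter, 22 mm high, flat above and below (tins stack flat, either way up), about 60 g; one of two to four alike that stand singly on the table right of the press; origin at the centre of its underside, z up. Absent (None) in some starts. Can be gripped across its diameter from above
- tin_4: closed round gold-lacquered tin, 66 mm in diameter, 22 mm high, flat above and below (tins stack flat, either way up), about 60 g; one of two to four alike that stand singly on the table right of the press; origin at the centre of its underside, z up. Absent (None) in some starts. Can be gripped across its diameter from above
- press: fixed lid press 255 mm high: base plate 215 x 410 mm (top at 12 mm) with a scissor jack and, behind it, a rail on two columns (24 mm thick, at x = 120, y = -65 and 215 mm) for the sliding head. Origin on the table under the jack's axis (the platform's middle); x points to the rear, from jack to rail; y runs along the rail from the jack to the head's parked place; the knob is at y = -145 mm
- platform_top (a point): centre of the top of the jack's platform, a flat steel plate 110 (x) by 142 (y) mm, 6 mm thick; 55 mm above the table when the jack is right down, it rises straight up 4 mm per radian of the knob, to 119 mm at most. The jack does not run back under load
- knob_grip (a point): centre of the jack's black round fluted knob, 44 mm in diameter, 26 mm high, upright axis, on a gear housing (52 x 52 mm, top at 62 mm) right of the jack; the point is on the axis, 89 mm above the table, 13 mm below the knob's top. Grip it across the diameter from above and turn; regrasp for more
- jack_knob (a joint): angle of the knob, rad: 0 with the jack right down, grows as the knob is turned clockwise seen from above, which raises the platform 4 mm per rad; 0 to 16 rad, about 3.5 at the start. Friction about 0.2 N m holds it where it is left
- head (a joint): slide of the press head along the rail, m: 0 parked, 0.15 at its stop over the jack, the pad straight above the platform's middle. It moves along the press's -y with about 3 N of friction, but only while the lock bolt is drawn; it can be moved by the bolt's handle, which rides on it
- bolt (a joint): slide of the flat lock bolt on the head's arm, m: 0 home in a notch of the keeper strip on the rail (head locked), 0.022 drawn right out; drawn along the press's -x (away from the rail), about 2 N of friction, stays where left. The strip has one notch at each end of the head's travel (1.7 mm play each side), none between; drawn over 16 mm the bolt clears it
- bolt_handle (a point): centre of the bolt's handle, an upright black post 20 mm in diameter, 40 mm high, the only post on top of the head; 236 mm above the table, 18 mm below the post's top; rides with bolt and head, 68 mm (along the press's x) behind the pad's axis when the bolt is home. Beside it the arm's top is at 199, bolt guides at 213, spring housing at 224 mm
- pad_face (a point): centre of the flat underside of the round white spring pad under the head's arm, 74 mm in diameter, 10 mm thick; 153 mm above the table when hanging free. A pile on the platform passes under it only if platform height + 22 mm per tin is below 153 mm
- pad (a joint): lift of the spring pad, m: 0 hanging free, up to 0.010; spring about 1 N per mm, with about 2 N at the first touch. The wanted light touch is a lift of about 0.002, within 0.0004 to 0.005
- brush: cleaning brush with a straight blue back and white bristles, 26 mm wide (x), 130 mm long (y), 36 mm high, lying bristles down on the jack platform at the start; origin at the centre of its underside (the bristles' ends). Can be gripped across its width from above; how it lies on the table does not matter; the table between x = 0.38 and 0.52, y = -0.12 and -0.07 m is free for it
- sample_jar: bystander: white jar with an orange screw lid, 69 mm in diameter, 75 mm high; origin at the centre of its underside
- loose_lid: bystander: a flat gold lid without its tin, 69 mm in diameter, only 7 mm high, lying on the table; origin at the centre of its underside. Not to be stacked
There are look-alikes about, which are no part of the job. What is shaped like the tin_1 but black is not meant.

How it is judged:
By the outcome, as a careful person would: the job done as asked, in the order asked, and still so for the second after the job is handed in, with the robot touching nothing.
Of tin_1, tin_2, tin_3, tin_4 only 2 to 4 are there at a start; the rules pass over those that are not, and their reading is None.
At some moment in a run one of brush may be knocked a few centimetres aside while the robot is not near it.
Once in a run the grip may slacken for a moment while it holds something.
It also fails if it takes over 208 s, if anything falls off the work surface, if the arm or the gripper's body presses on something with over 40 N, if the wrist force passes 120 N, or if a joint passes its speed limit or range.

## Working session

There is one attempt and no reset: what is moved stays moved. The work goes in short steps, each a Python script; the robot and the scene stay as the last script left them, time stands still between calls to the robot, and variables do not carry over. Pictures are saved under pics/ and viewed, and the job is handed in when it is done.

```bash
ls; mkdir -p pics; python3 - <<'E'
from bench import *
import cv2
for n in ("scene","side","wrist"):
    im=capture(n); cv2.imwrite(f"pics/{n}0.png",im[:,:,::-1]); c=calibration(n); print(n,c)
print(read_time(),read_tcp_rot(),read_width())
E
```

```text
pics
scene {'K': array([[425.60149981,   0.        , 279.84144278],
       [  0.        , 425.60149981, 207.8612911 ],
       [  0.        ,   0.        ,   1.        ]]), 'rvec': array([ 1.79219046, -0.90522788,  0.57984785]), 'tvec': array([-0.39051571,  0.33297123,  1.14066303])}
side {'K': array([[496.29940988,   0.        , 279.2287405 ],
       [  0.        , 496.29940988, 210.18390512],
       [  0.        ,   0.        ,   1.        ]]), 'rvec': array([ 1.97301856, -0.58287531,  0.34848761]), 'tvec': array([-0.53897097,  0.26481536,  1.31222407])}
wrist {'K': array([[325.1922621 ,   0.        , 280.6694411 ],
       [  0.        , 325.1922621 , 208.37860407],
       [  0.        ,   0.        ,   1.        ]]), 'rvec': array([-2.87224754e+00, -1.86383392e-03,  1.70356897e-03]), 'tvec': array([-0.64996027, -0.03705541,  0.37889707])}
0.15 [[-1.48823770e-03  9.99998892e-01  2.26907405e-05]
 [-3.21986871e-05  2.26428463e-05 -9.99999999e-01]
 [-9.99998892e-01 -1.48823843e-03  3.21649535e-05]] 0.08558586502311076
```

View pics/scene0.png

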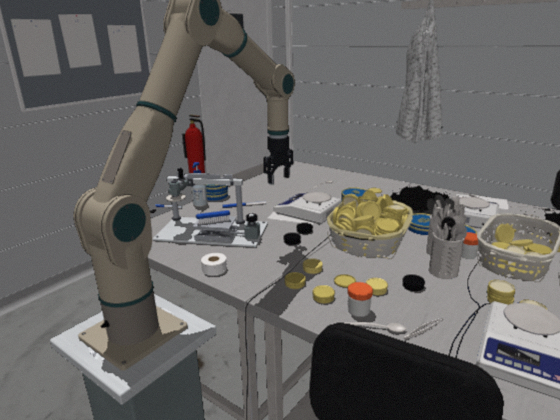

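View pics/side0.png

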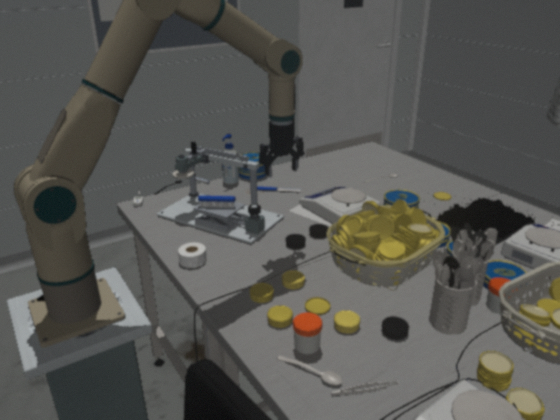

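View pics/wrist0.png

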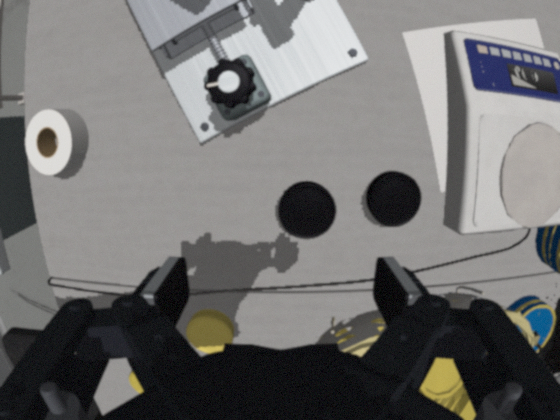

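```bash
python3 - <<'E'
import cv2
im=cv2.imread("pics/side0.png"); cv2.imwrite("pics/c1.png",cv2.resize(im[250:370,230:430],None,fx=4,fy=4,interpolation=cv2.INTER_CUBIC))
cv2.imwrite("pics/c2.png",cv2.resize(im[130:250,120:320],None,fx=4,fy=4,interpolation=cv2.INTER_CUBIC))
im=cv2.imread("pics/scene0.png"); cv2.imwrite("pics/c3.png",cv2.resize(im[240:330,260:440],None,fx=4,fy=4,interpolation=cv2.INTER_CUBIC))
cv2.imwrite("pics/c4.png",cv2.resize(im[150:260,130:300],None,fx=4,fy=4,interpolation=cv2.INTER_CUBIC))
E
```

```text
(no output)
```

View pics/c1.png

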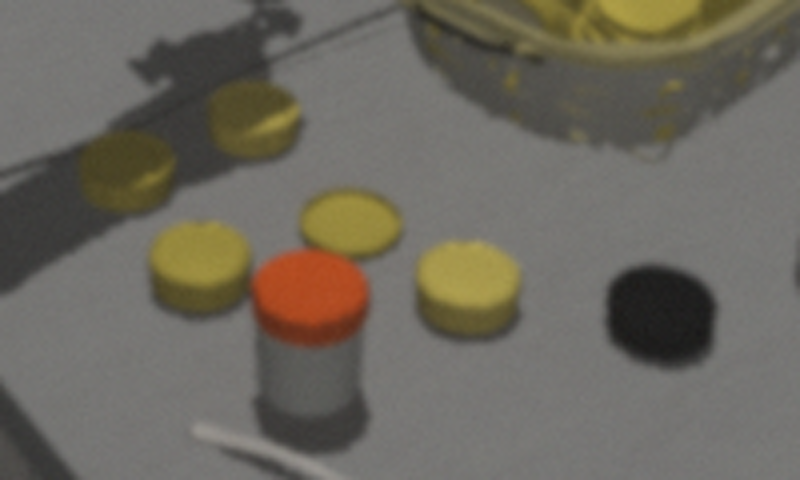

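View pics/c2.png

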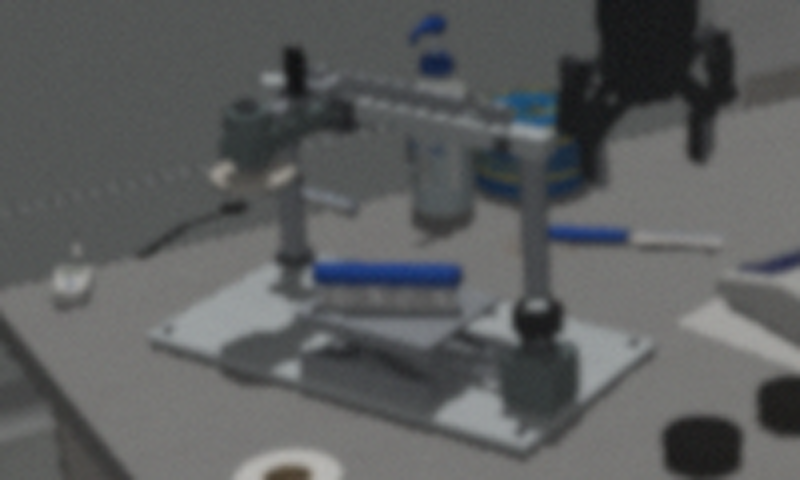

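View pics/c3.png

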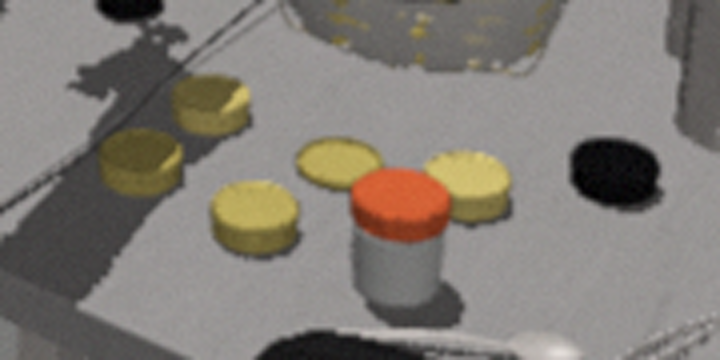

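View pics/c4.png

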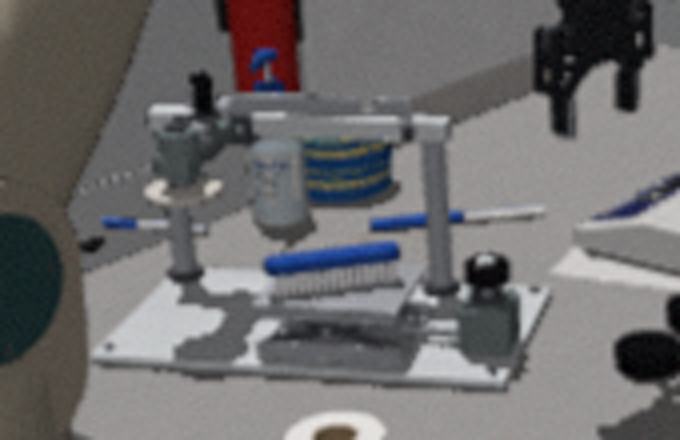

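```bash
cat > h.py <<'E'
from bench import *
import numpy as np, cv2, time
def ray(name,uv,cal=None):
    c=cal or calibration(name); K=c["K"]; R,_=cv2.Rodrigues(np.array(c["rvec"])); t=np.array(c["tvec"])
    x=(uv[0]-K[0,2])/K[0,0]; y=(uv[1]-K[1,2])/K[1,1]
    if name=="wrist":
        r=np.hypot(x,y); s=np.sin(r)/r if r>1e-9 else 1; d=np.array([x*s,y*s,np.cos(r)])
    else: d=np.array([x,y,1.])
    return -R.T@t, R.T@d
def atz(name,uv,z,cal=None):
    o,d=ray(name,uv,cal); return o+d*(z-o[2])/d[2]
def proj(name,P,cal=None):
    c=cal or calibration(name); K=c["K"]; R,_=cv2.Rodrigues(np.array(c["rvec"])); p=R@np.array(P,float)+np.array(c["tvec"])
    if name=="wrist":
        rr=np.hypot(p[0],p[1]); th=np.arctan2(rr,p[2]); k=th/max(rr,1e-9); a=p[:2]*k
    else: a=p[:2]/p[2]
    return np.array([a[0]*K[0,0]+K[0,2],a[1]*K[1,1]+K[1,2]])
def ori(yaw):
    # tool down; jaws (tool y) at angle yaw (deg) from world x
    a=np.radians(yaw); x=np.array([0,0,-1.]); y=np.array([np.cos(a),np.sin(a),0]); return np.stack([x,y,np.cross(x,y)],1)
def snap(name,fn):
    c=calibration(name); im=capture(name); cv2.imwrite(f"pics/{fn}.png",im[:,:,::-1]); np.savez(f"pics/{fn}.npz",K=c["K"],rvec=c["rvec"],tvec=c["tvec"]); return im,c
def cal(fn):
    z=np.load(f"pics/{fn}.npz"); return {k:z[k] for k in z}
E
python3 - <<'E'
from h import *
np.set_printoptions(precision=4,suppress=True)
for n,s,c in [("A",(261.75,289.5),(295.5,277.5)),("B",(293.5,277.5),(312.8,263.3)),("C",(280,312.5),(323.8,290.8)),("D",(347,317.5),(376.8,283.3))]:
    print(n,atz("side",s,.022),atz("scene",c,.022))
print("lid",atz("side",(317.5,305),.007),atz("scene",(345,280),.007))
print("jar",atz("side",(307.5,321),.075),atz("scene",(360,290.5),.075))
for uv in [(200,140),(367,62)]: print(atz("wrist",uv,.012))
print("knob",atz("wrist",(229,84),.102))
E
```

```text
A [ 0.4448 -0.2169  0.022 ] [ 0.4452 -0.2149  0.022 ]
B [ 0.5492 -0.217   0.022 ] [ 0.551  -0.2106  0.022 ]
C [ 0.4331 -0.327   0.022 ] [ 0.4332 -0.3263  0.022 ]
D [ 0.563  -0.4355  0.022 ] [ 0.5612 -0.436   0.022 ]
lid [ 0.5432 -0.3391  0.007 ] [ 0.5433 -0.3369  0.007 ]
jar [ 0.434  -0.4443  0.075 ] [ 0.4229 -0.4477  0.075 ]
[0.5587 0.0459 0.012 ]
[0.7465 0.136  0.012 ]
knob [0.6072 0.0976 0.102 ]
```

```bash
python3 - <<'E'
from h import *
movep([0.56,0.13,0.40],ori(0)); im,c=snap("wrist","w1"); print(read_time(), ray("wrist",(280,208)))
cv2.imwrite("pics/w1b.png",cv2.resize(im[:,:,::-1],None,fx=1.42,fy=1.42,interpolation=cv2.INTER_CUBIC))
E
```

```text
1.1167 (array([0.56128111, 0.19425376, 0.54171816]), array([-0.00474569, -0.26679866, -0.9637406 ]))
```

View pics/w1b.png

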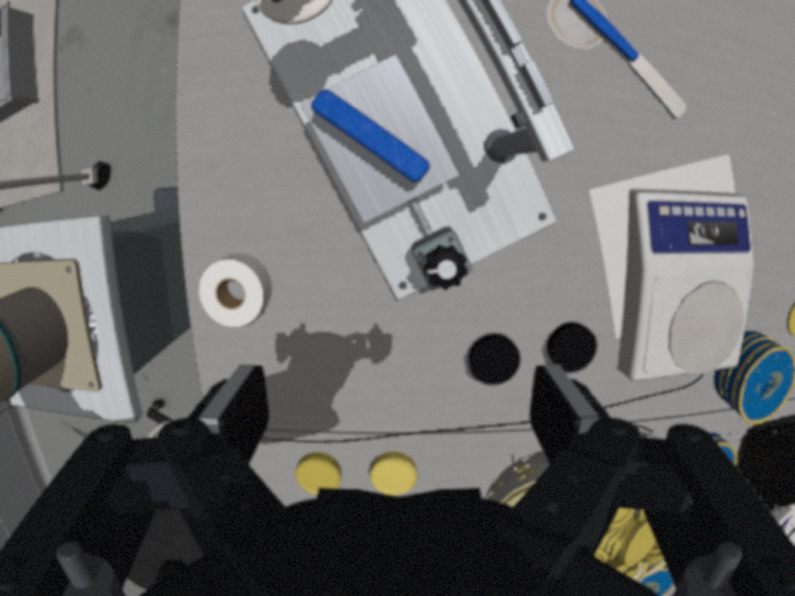

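```bash
python3 - <<'E'
from h import *
np.set_printoptions(precision=4,suppress=True)
c=cal("w1"); g=lambda u,v,z: atz("wrist",(u/1.4196,v/1.419),z,c)
fr,br,fl=g(397,299,.012),g(554,220,.012),g(243,5,.012)
print(fr,br,fl,np.linalg.norm(br-fr),np.linalg.norm(fl-fr),np.degrees(np.arctan2(*(br-fr)[1::-1])),np.degrees(np.arctan2(*(fl-fr)[1::-1]))-90)
kn=g(443,266,.102); a,b,d=g(362,227,.069),g(457,184,.069),g(398,57,.069)
print("knob",kn,"plat",a,b,d,np.linalg.norm(a-b),np.linalg.norm(b-d),"mid",(a+d)/2, np.degrees(np.arctan2(*(b-a)[1::-1])),np.degrees(np.arctan2(*(d-b)[1::-1]))-90)
e=(a+d)/2-kn; print(np.linalg.norm(e[:2]),np.degrees(np.arctan2(e[1],e[0]))-90)
print("brush",g(322,102,.105),g(420,170,.105))
E
python3 -c "
import cv2
im=cv2.imread('pics/w1.png'); cv2.imwrite('pics/w1c.png',cv2.resize(im[0:220,200:420],None,fx=3.6,fy=2.7*1.0,interpolation=cv2.INTER_CUBIC))"
```

```text
[0.5585 0.0431 0.012 ] [0.7459 0.141  0.012 ] [0.3748 0.4076 0.012 ] 0.21144635928925187 0.4081781790985747 27.571682958365344 26.741252493413114
knob [0.6039 0.1023 0.102 ] plat [0.5228 0.1366 0.069 ] [0.6201 0.1814 0.069 ] [0.56   0.3135 0.069 ] 0.1071803388356466 0.14512377905136148 mid [0.5414 0.225  0.069 ] 24.70703577548589 24.47993376446378
0.13772296812734403 26.988849311381045
brush [0.4887 0.2618 0.105 ] [0.5806 0.1952 0.105 ]
```

View pics/w1c.png

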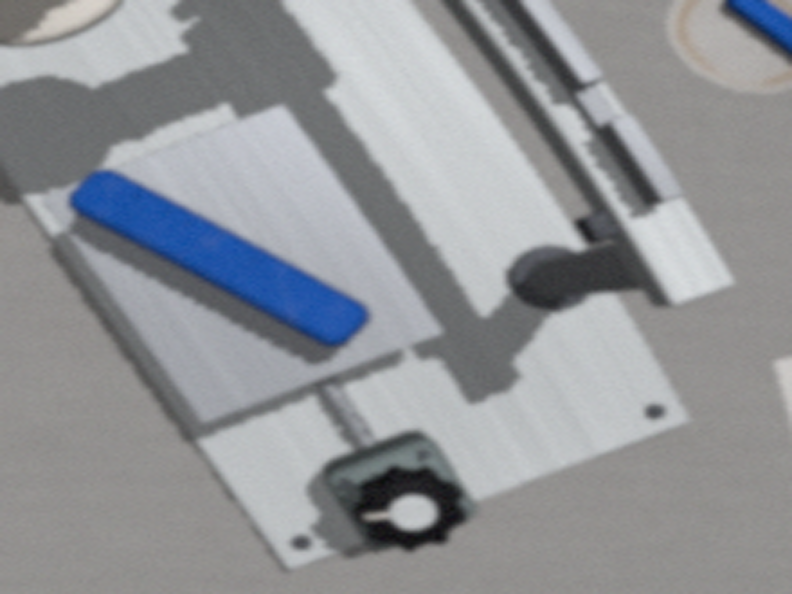

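```bash
python3 - <<'E'
from h import *
from scipy.optimize import least_squares
np.set_printoptions(precision=4,suppress=True)
c=cal("w1")
q=lambda x,y:(x/3.6+200,y/2.7)
obs=[((0,-.145,.102),q(412,511)),((-.055,-.071,.069),q(203,424)),((.055,-.071,.069),q(442,335)),((.055,.071,.069),q(282,105))]
plate=[((0,0),q(288,571)),((.215,0),q(690,421)),((0,.41),(243/1.4196,5/1.419))]
def W(p,P):
    cs,sn=np.cos(p[2]),np.sin(p[2]); return [p[0]+cs*P[0]-sn*P[1],p[1]+sn*P[0]+cs*P[1],P[2]]
def f(p):
    r=[proj("wrist",W(p,P),c)-uv for P,uv in obs]
    r+=[proj("wrist",W(p,(p[3]+a[0],p[4]+a[1],.012)),c)-uv for a,uv in plate]
    return np.concatenate(r)
s=least_squares(f,[.541,.226,.45,-.1,-.2]); print(s.x,np.degrees(s.x[2])); print(s.fun.reshape(-1,2))
E
```

```text
[ 0.5409  0.2284  0.4692 -0.0684 -0.1742] 26.882156379206045
[[-0.5479  0.4666]
 [-0.5786  0.4689]
 [ 0.573  -0.2352]
 [ 0.5711 -0.751 ]
 [-0.2007 -0.1959]
 [ 1.0288  0.1808]
 [-0.8072  0.0301]]
```

```bash
cat >> h.py <<'E'
P0=np.array([0.5409,0.2284]); YAW=26.88
def W(x,y,z):
    a=np.radians(YAW); return [P0[0]+np.cos(a)*x-np.sin(a)*y,P0[1]+np.sin(a)*x+np.cos(a)*y,z]
E
python3 - <<'E'
from h import *
np.set_printoptions(precision=4,suppress=True)
move_gripper(0.06,40)
movep([.535,.2285,.20],ori(54)); print(read_q(),read_contact_force())
im,c=snap("wrist","w2")
print(read_time(),[proj("wrist",[x,y,.105],c) for x,y in [(.4887,.2618),(.5806,.1952)]])
E
```

```text
[-20.0428  32.55    -8.9422  99.8652   6.5364  47.9781  21.8876] [-0.087   0.1212  0.3493]
2.4417 [array([280.5238, 130.7807]), array([280.8889, 272.6654])]
```

View pics/w2.png

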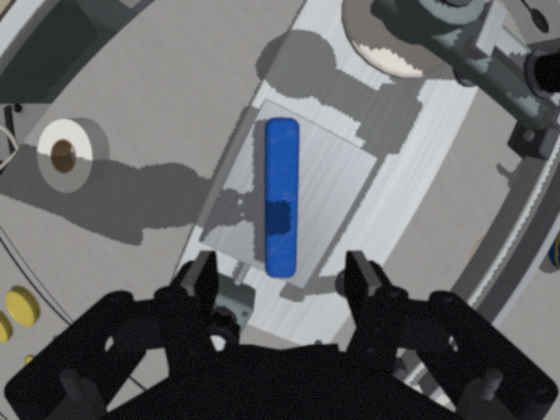

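```bash
python3 - <<'E'
from h import *
np.set_printoptions(precision=4,suppress=True)
c=cal("w2"); p=(atz("wrist",(282,118),.105,c)+atz("wrist",(282,277),.105,c))/2; print(p,np.linalg.norm(atz("wrist",(282,118),.105,c)-atz("wrist",(282,277),.105,c)))
print(movel([p[0],p[1],.079],max_speed=.12,max_force=8))
print(read_position()); move_gripper(0.0,40); w=read_width(); print(w,read_contact_force())
movel([p[0],p[1],.21],max_speed=.15); print(read_width())
snap("wrist","w3"); print(read_time())
E
```

```text
[0.5331 0.2309 0.105 ] 0.12694830524540154
False
[0.5337 0.2311 0.0797]
0.025184619611665012 [-0.0024 -0.0749  5.3786]
0.024947797444091986
5.075
```

View pics/w3.png

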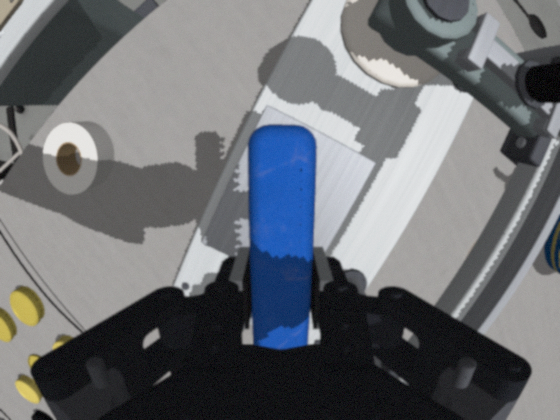

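```bash
python3 - <<'E'
from h import *
np.set_printoptions(precision=4,suppress=True)
movep([.45,-.095,.15],ori(90)); print(read_q(),read_width())
print(movel([.45,-.095,.011],max_speed=.12,max_force=5),read_position(),read_contact_force(),read_width())
move_gripper(0.06,40); movel([.45,-.095,.15],max_speed=.25)
snap("wrist","w4"); snap("side","s4"); print(read_time())
E
```

```text
[ 20.8915  29.0338 -17.6952 120.7514  15.9324  32.3259  81.7986] 0.025609069208571297Traceback (most recent call last):
  File "<stdin>", line 4, in <module>
bench.IKError: the arm cannot follow that straight line within its joint ranges
```

```bash
python3 - <<'E'
from h import *
np.set_printoptions(precision=2,suppress=True)
for x in (.45,.47,.5):
  for y in (90,-90,60,120):
    for z in (.15,.08,.011):
      print(x,y,z,inverse_kinematics([x,-.095,z],ori(y)))
E
```

```text
0.45 90 0.15 [ 20.96  29.01 -17.65 120.81  15.95  32.34  81.84]
0.45 90 0.08 [ 17.32  36.33 -12.89 123.78  20.76  21.89  77.49]
0.45 90 0.011 [ 21.33  45.34 -19.05 125.01  50.7   17.46  48.31]
0.45 -90 0.15 [ 20.96  29.01 -17.65 120.81  15.95  32.34  81.84]
0.45 -90 0.08 [-19.75  44.42  44.08 124.78 -58.38  34.88 -21.97]
0.45 -90 0.011 [ -6.65  46.97  22.75 125.76 -60.52  18.95 -21.55]
0.45 60 0.15 [ 14.84  28.4   -9.   120.98   8.26  31.18  59.83]
0.45 60 0.08 [ 13.25  36.    -6.98 123.89  11.66  20.7   56.66]
0.45 60 0.011 [ 21.33  45.34 -19.05 125.01  50.7   17.46  18.31]
0.45 120 0.15 [ 27.07  30.13 -26.45 120.65  23.47  34.15 104.03]
0.45 120 0.08 [ 21.78  36.99 -19.42 123.65  29.72  23.8   98.47]
0.45 120 0.011 [ 16.06  44.52 -11.22 125.16  36.12  13.38  92.63]
0.47 90 0.15 [ 20.43  30.24 -17.64 117.97  15.85  33.99  81.83]
0.47 90 0.08 [ 17.28  37.25 -13.48 120.84  20.29  24.01  77.82]
0.47 90 0.011 [ 13.89  44.86  -8.61 122.23  24.89  14.54  73.57]
0.47 -90 0.15 [-15.23  33.71  34.65 118.95 -31.89  36.67 -48.81]
0.47 -90 0.08 [-19.87  45.31  44.11 121.85 -56.47  36.42 -25.06]
[... 521 characters left out ...]
5 90 0.08 [ 17.13  38.72 -14.21 116.37  19.66  27.15  78.32]
0.5 90 0.011 [ 14.49  45.87 -10.36 117.68  24.08  18.43  74.25]
0.5 -90 0.15 [-15.04  35.61  34.43 114.6  -31.4   39.19 -50.59]
0.5 -90 0.08 [-25.03  51.74  54.76 117.53 -62.09  46.53 -21.39]
0.5 -90 0.011 [-13.63  51.2   33.43 118.46 -60.7   29.5  -23.96]
0.5 60 0.15 [ 13.65  31.47  -8.8  113.79   7.94  35.3   59.63]
0.5 60 0.08 [ 12.67  38.28  -7.54 116.5   10.74  25.86  57.05]
0.5 60 0.011 [ 11.72  45.66  -6.19 117.76  15.03  17.31  53.  ]
0.5 120 0.15 [ 25.63  33.34 -26.59 113.45  23.32  38.42 104.28]
0.5 120 0.08 [ 21.87  39.57 -21.37 116.23  28.4   29.21  99.82]
0.5 120 0.011 [ 17.71  46.3  -15.23 117.59  33.28  20.25  95.42]
```

```bash
python3 - <<'E'
from h import *
np.set_printoptions(precision=4,suppress=True)
movep([.465,-.095,.12],ori(90))
print(movel([.465,-.095,.011],max_speed=.12,max_force=5),read_position(),read_contact_force(),read_width())
move_gripper(0.06,40); movel([.465,-.095,.15],max_speed=.25)
snap("wrist","w4"); snap("side","s4"); print(read_time())
E
```

```text
True [ 0.4644 -0.0949  0.0107] [-0.5047  0.0769  4.9436] 0.025367003992774886
8.7833
```

View pics/w4.png

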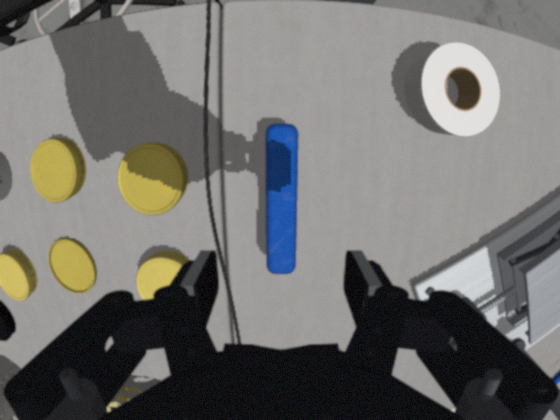

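View pics/s4.png

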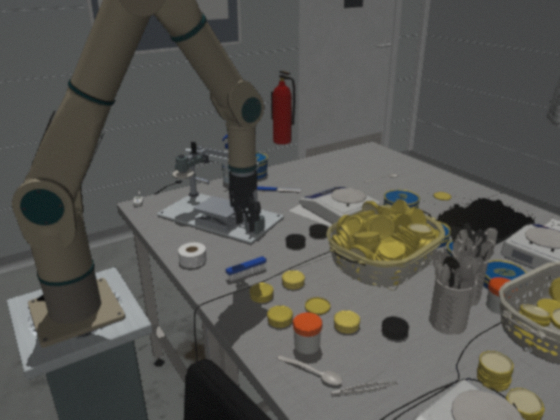

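```bash
python3 - <<'E'
from h import *
np.set_printoptions(precision=2,suppress=True)
for y in (-90,-60,-30,0,30,60,90):
    print(y,inverse_kinematics(W(0,-.145,.071),ori(y)))
E
```

```text
-90 [-41.48  58.1   54.8  100.95 -58.46  54.49 -51.22]
-60 [-26.52  47.37  24.46 100.52 -29.27  38.55 -45.72]
-30 [-21.55  45.92  15.95 100.36 -19.41  36.43 -24.48]
0 [-16.71  45.09   7.89 100.21  -9.67  35.36  -3.22]
30 [-11.74  44.75  -0.25 100.05   0.31  35.19  17.83]
60 [-6.34 44.96 -9.06 99.88 10.91 36.01 38.36]
90 [ -1.69  45.62 -16.74  99.73  19.74  37.54  60.55]
```

```bash
python3 - <<'E'
from h import *
np.set_printoptions(precision=4,suppress=True)
move_gripper(.075,60)
movep(W(0,-.145,.18),ori(0))
snap("wrist","w5"); print(read_time()); c=cal("w5"); print(proj("wrist",W(0,-.145,.102),c))
E
python3 -c "
import cv2
im=cv2.imread('pics/w5.png'); cv2.imwrite('pics/w5c.png',cv2.resize(im[50:250,150:400],None,fx=3,fy=3,interpolation=cv2.INTER_CUBIC))"
```

```text
10.4833
[280.3124 213.2098]
```

View pics/w5c.png

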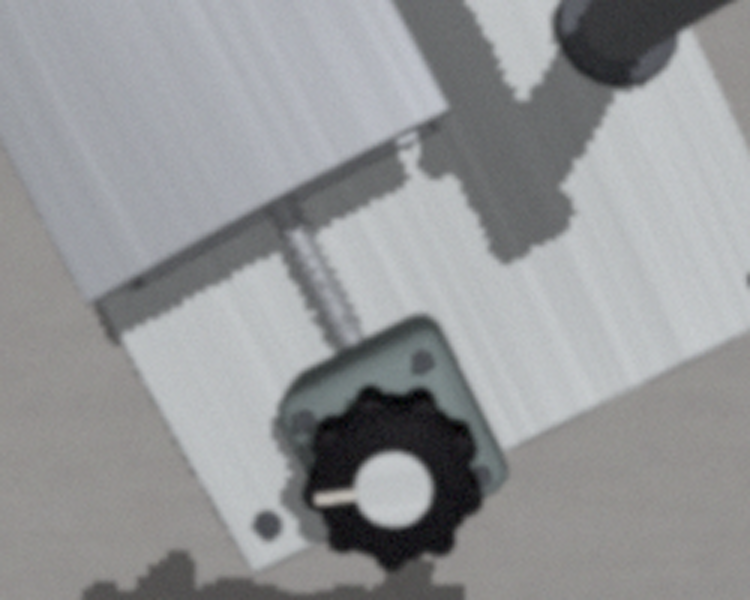

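View pics/w5.png

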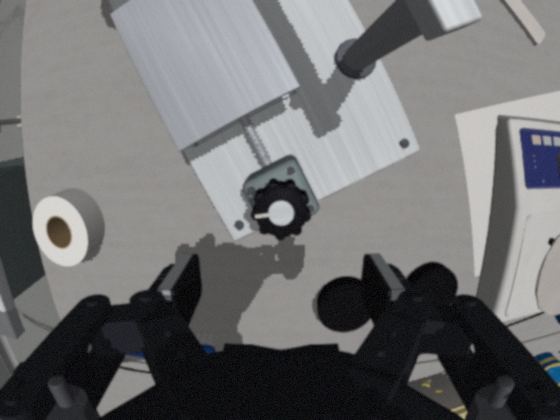

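```bash
python3 - <<'E'
from h import *
from scipy.optimize import least_squares
np.set_printoptions(precision=4,suppress=True)
c1,c5=cal("w1"),cal("w5")
q=lambda x,y:(x/3.6+200,y/2.7)
r5=lambda x,y:(x/3+150,y/3+50)
obs=[(c1,(0,-.145,.102),q(412,511)),(c1,(-.055,-.071,.069),q(203,424)),(c1,(.055,-.071,.069),q(442,335)),(c1,(.055,.071,.069),q(282,105)),
(c5,(0,-.145,.102),r5(394,490)),(c5,(-.055,-.071,.069),r5(92,303)),(c5,(.055,-.071,.069),r5(450,108))]
plate=[(c1,(0,0),q(288,571)),(c1,(.215,0),q(690,421)),(c1,(0,.41),(243/1.4196,5/1.419)),(c5,(0,0),r5(255,571)),(c5,(.215,0),(420,151))]
def W(p,P):
    cs,sn=np.cos(p[2]),np.sin(p[2]); return [p[0]+cs*P[0]-sn*P[1],p[1]+sn*P[0]+cs*P[1],P[2]]
def f(p):
    r=[proj("wrist",W(p,P),c)-uv for c,P,uv in obs]
    r+=[proj("wrist",W(p,(p[3]+a[0],p[4]+a[1],.012)),c)-uv for c,a,uv in plate]
    return np.concatenate(r)
s=least_squares(f,[.541,.226,.45,-.1,-.2]); print(s.x,np.degrees(s.x[2])); print(s.fun.reshape(-1,2))
E
```

```text
[ 0.5414  0.2289  0.4693 -0.0693 -0.1743] 26.889486739949444
[[-0.2327  0.1071]
 [-0.2943  0.1266]
 [ 0.8626 -0.5805]
 [ 0.8506 -1.078 ]
 [-0.3382 -0.8449]
 [-1.8087  0.8955]
 [ 1.3779  0.8613]
 [-0.3974 -0.241 ]
 [ 0.8438  0.1129]
 [-1.0143  0.0303]
 [-1.0877  1.1419]
 [ 1.619  -0.8544]]
```

```bash
sed -i 's/^P0=.*/P0=np.array([0.5414,0.2289]); YAW=26.89/' h.py; cat >> h.py <<'E'
def knob_cfg(z):
    # IK at yaw 30 seeds q7; returns joints at yaw 30
    return np.array(inverse_kinematics(W(0,-.145,z),ori(30)))
E
python3 - <<'E'
from h import *
np.set_printoptions(precision=3,suppress=True)
q=knob_cfg(.18); q[6]-=72; set_joints(list(q)); print(q)
print(movel(W(0,-.145,.071),max_speed=.12,max_force=8),read_position(),read_q())
move_gripper(0.0,60); print(read_width(),read_contact_force())
q=np.array(read_q()); 
for d in (50,50,43):
    q[6]+=d; set_joints(list(q)); print(read_q()[6],read_torque(),read_contact_force(),read_width())
print(read_position())
move_gripper(.075); movel(W(0,-.145,.18),max_speed=.25)
snap("wrist","w6"); print(read_time())
E
```

```text
[-11.651  36.341  -0.451  95.841   0.361  47.82  -54.257]
False [0.608 0.1   0.072] [-11.618  44.736  -0.509  99.907   0.624  35.275 -54.486]
0.04272653654457657 [-4.805  2.601  7.113]
-4.5687623300518085 [-0.058 -0.184  0.237] [ 1.86  -0.669 -2.168] 0.04310968400436066
45.40979832352166 [-0.114 -0.472  0.149] [ 1.989  0.172 -3.086] 0.04258163631049106
88.38820523106897 [ 0.013 -0.786  0.181] [ 3.656  1.123 -3.271] 0.0425442425009253
[0.606 0.101 0.072]
16.2333
```

View pics/w6.png

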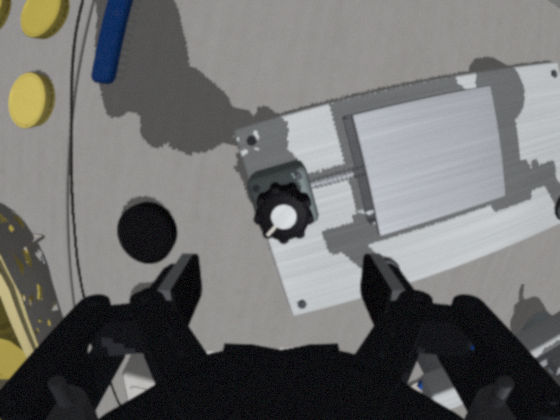

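```bash
cat >> h.py <<'E'
TINS={"A":(.445,-.216),"B":(.550,-.2145),"C":(.433,-.3267),"D":(.562,-.4357)}
def refine(im,c,xy,h=.022,r=.033,n=8):
    hsv=cv2.cvtColor(im,cv2.COLOR_RGB2HSV); m=((hsv[...,0]>18)&(hsv[...,0]<36)&(hsv[...,1]>90)&(hsv[...,2]>40)).astype(np.uint8)
    k,lab,st,ce=cv2.connectedComponentsWithStats(m)
    xy=np.array(xy,float); u=proj("wrist",[*xy,h/2],c)
    cand=[i for i in range(1,k) if st[i,4]>300]
    i=min(cand,key=lambda i:np.hypot(*(ce[i]-u))); ob=ce[i]
    th=np.linspace(0,2*np.pi,60,endpoint=False)
    for _ in range(n):
        pts=np.array([proj("wrist",[xy[0]+r*np.cos(t),xy[1]+r*np.sin(t),z],c) for t in th for z in (0,h)],np.float32)
        H=cv2.convexHull(pts); M=cv2.moments(H); pc=np.array([M["m10"]/M["m00"],M["m01"]/M["m00"]])
        xy=xy+(atz("wrist",ob,h/2,c)-atz("wrist",pc,h/2,c))[:2]
    return xy,st[i,4],cv2.contourArea(H)
E
python3 - <<'E'
from h import *
np.set_printoptions(precision=1,suppress=True)
for n,(x,y) in TINS.items():
  for yaw in (-45,0,45,90):
    print(n,yaw,[inverse_kinematics([x,y,z],ori(yaw)) is not None for z in (.15,.0,-.005)],inverse_kinematics([x,y,0],ori(yaw)))
E
```

```text
A -45 [True, True, True] [ 11.5  48.   16.9 120.4 -44.9  17.8  21.5]
A 0 [True, True, True] [ 14.1  47.4  12.9 120.4 -36.7  16.   58.5]
A 45 [True, True, True] [ 20.9  46.5   2.6 120.2  -8.   13.5  75.5]
A 90 [True, True, True] [ 23.3  46.4  -1.  120.1   3.   13.5 109.7]
B -45 [True, True, True] [  2.6  53.3  26.3 105.5 -42.8  31.5  12.3]
B 0 [True, True, True] [  9.6  51.   14.4 105.3 -25.4  26.8  41.8]
B 45 [True, True, True] [ 14.6  50.2   6.3 105.1 -11.4  25.3  74.1]
B 90 [True, True, True] [ 18.6  49.9  -0.  105.    0.1  25.1 108.5]
C -45 [True, True, True] [ 20.6  50.3  21.2 113.1 -42.2  24.4  29. ]
C 0 [True, True, True] [ 28.8  48.4   8.2 112.9 -18.2  19.9  51.4]
C 45 [True, True, True] [ 32.1  48.1   3.1 112.8  -6.9  19.3  85.6]
C 90 [True, True, True] [ 35.4  48.   -2.1 112.7   4.6  19.4 119.7]
D -45 [True, True, True] [ 20.3  60.5  29.6  84.3 -37.2  45.3  19.1]
D 0 [True, True, True] [ 26.6  57.9  16.9  84.1 -21.9  41.3  52.6]
D 45 [True, True, True] [ 30.9  57.    8.6  83.9 -11.3  39.9  89.4]
D 90 [True, True, True] [ 35.5  56.6  -0.   83.8   0.   39.7 125.5]
```

```bash
python3 - <<'E'
from h import *
np.set_printoptions(precision=4,suppress=True)
c=cal("w4")
for uv in [(208,60),(208,150),(210,200),(222,260),(234,320)]: print(atz("wrist",uv,.003,c))
movep([*TINS["A"],.14],ori(0)); im,c=snap("wrist","wA")
for n in TINS:
    try: print(n,refine(im,c,TINS[n]))
    except Exception as e: print(e)
print(read_time())
E
```

```text
[ 0.3397 -0.1616  0.003 ]
[ 0.4221 -0.1625  0.003 ]
[ 0.4688 -0.1625  0.003 ]
[ 0.5297 -0.1544  0.003 ]
[ 0.6012 -0.1466  0.003 ]
A (array([ 0.4448, -0.2155]), np.int32(4745), 4941.536294759251)
B (array([ 0.5532, -0.2112]), np.int32(4218), 4472.403647080995)
C (array([ 0.4321, -0.3293]), np.int32(3412), 3661.3538907596376)
D (array([ 0.526 , -0.3385]), np.int32(1040), 3355.7415658808313)
17.625
```

View pics/wA.png

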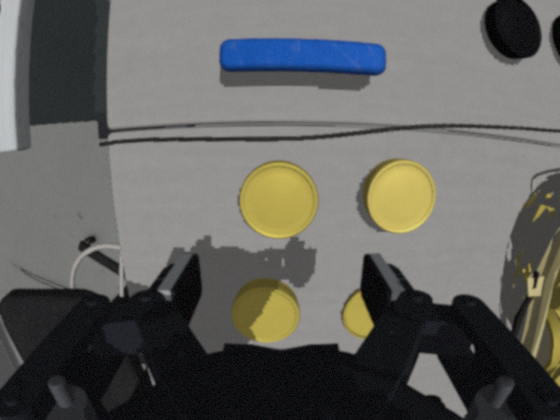

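```bash
cat >> h.py <<'E'
def pick(xy,y1,dy,tipz=None):
    move_gripper(.080,30); movep([*xy,.10],ori(y1))
    hit=movel([*xy,.03],max_speed=.2)
    hit=movel([*xy,-.012],max_speed=.05,max_force=4); zc=read_position()[2]; print("touch",hit,zc)
    movel([*xy,zc+.006],max_speed=.1)
    move_gripper(.0,20); print("w1",read_width(),read_contact_force()); move_gripper(.080,30)
    q=np.array(read_q()); q[6]+=dy; set_joints(list(q))
    move_gripper(.0,60); print("w2",read_width(),read_contact_force(),read_position()); return zc
E
python3 - <<'E'
from h import *
np.set_printoptions(precision=4,suppress=True)
zc=pick((.4448,-.2155),40,-80)
p=read_position(); movel([p[0],p[1],.12],max_speed=.2); print(read_width(),read_q()); snap("wrist","wA2"); print(read_time())
E
```

```text
Traceback (most recent call last):
  File "h.py", line 47, in pick
    hit=movel([*xy,-.012],max_speed=.05,max_force=4); zc=read_position()[2]; print("touch",hit,zc)
bench.IKError: the arm cannot follow that straight line within its joint ranges
```

```bash
python3 - <<'E'
from h import *
np.set_printoptions(precision=4,suppress=True)
print(read_position(),read_q())
for z in (-.004,-.006,-.008,-.010): print(z,inverse_kinematics([.4448,-.2155,z],ori(40)))
for y in (-40,0,20):
  print(y,inverse_kinematics([.4448,-.2155,-.008],ori(y)))
E
```

```text
[ 0.445  -0.2157  0.0304] [ 18.4743  43.2161   6.1491 120.004  -14.0692  17.4327  76.365 ]
-0.004 [ 14.2865  47.8212  12.5348 120.4346 -37.1218  15.4558  98.8887]
-0.006 [ 14.2905  48.0562  12.5298 120.4394 -37.7485  15.2829  99.4944]
-0.008 [ 14.2945  48.2915  12.5246 120.4429 -38.3865  15.1125 100.1112]
-0.01 [ 14.2985  48.5269  12.5194 120.4453 -39.0359  14.9446 100.7393]
-40 [ 10.584   49.1971  18.2528 120.5464 -50.2174  17.9699  31.5486]
0 [ 15.6734  48.0349  10.4218 120.4052 -33.0653  14.272   54.9342]
20 [ 14.2945  48.2915  12.5246 120.4429 -38.3865  15.1125  80.1112]
```

```bash
sed -i 's/    hit=movel(\[\*xy,.03\],max_speed=.2)/    hit=movel([*xy,.03],max_speed=.2) if not tipz else None; \n    if tipz: set_joints(inverse_kinematics([*xy,.03],ori(y1)))/' h.py
python3 - <<'E'
from h import *
np.set_printoptions(precision=4,suppress=True)
xy=(.4448,-.2155)
movel([*xy,.10],max_speed=.2)
movep([*xy,.10],ori(-40)); print(read_q())
movel([*xy,.03],max_speed=.2); print(read_q())
try: print(movel([*xy,-.012],max_speed=.05,max_force=4), read_position(),read_contact_force())
except Exception as e: print(e)
print(read_time())
E
```

```text
[  1.7775  39.5472  31.7243 118.8425 -38.8342  32.2423  21.6672]
[  7.5845  45.6012  23.003  120.3366 -45.7287  22.9599  27.4767]
True [ 0.4445 -0.2153 -0.0102] [-0.4188  1.2376  7.7696]
21.575
```

```bash
cat >> h.py <<'E'
GZ=-.0030
def squeeze(dy):
    xy=read_position()[:2]
    move_gripper(.0,20); w=read_width(); print("w1",w,read_contact_force()); move_gripper(.080,30)
    q=np.array(read_q()); q[6]+=dy; set_joints(list(q))
    move_gripper(.0,60); print("w2",read_width(),read_contact_force(),read_position())
E
python3 - <<'E'
from h import *
np.set_printoptions(precision=4,suppress=True)
xy=(.4448,-.2155)
movel([*xy,GZ],max_speed=.1)
squeeze(80)
p=read_position(); movel([p[0],p[1],.12],max_speed=.2); print(read_width(),read_q()); snap("wrist","wA2"); print(read_time())
E
```

```text
w1 0.0631919700743867 [-0.3728  0.8076  3.3983]
w2 0.062141583202596364 [-0.3493  0.6078  6.2794] [ 0.4448 -0.2155 -0.0026]
0.061745518224796514 [ -0.0625  38.049   34.4813 118.0789 -37.3083  35.1875 100.3643]
24.8333
```

View pics/wA2.png

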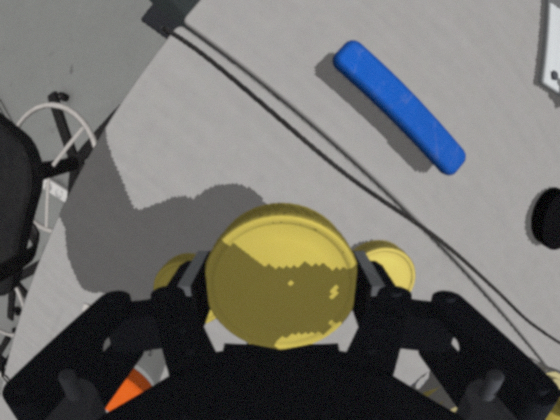

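```bash
cat >> h.py <<'E'
def place(zexp,yaw=27,hover=.19,dx=0,dy=0):
    # zexp: expected support height
    movep(W(dx,dy,hover),ori(yaw)); print("hold",read_width(),read_position())
    movel(W(dx,dy,zexp+.025),max_speed=.2)
    f0=np.array(read_contact_force())
    hit=movel(W(dx,dy,zexp-.010),max_speed=.04,max_force=4); p=read_position(); print("contact",hit,p,"support z~",p[2]-GZ-.0004,np.array(read_contact_force())-f0,read_width())
    return p
def release(hover=.22):
    move_gripper(.080,30); p=read_position(); movel([p[0],p[1],hover],max_speed=.25)
E
python3 - <<'E'
from h import *
np.set_printoptions(precision=4,suppress=True)
p=read_position(); movel([p[0],p[1],.19],max_speed=.2)
place(.059); print(read_q(),read_time())
E
```

```text
hold 0.06187528411220213 [0.5418 0.227  0.19  ]
contact True [0.5411 0.2289 0.0554] support z~ 0.05803878564232341 [-0.5271 -0.6688  6.0593] 0.06239650383954415
[-48.4984  51.2726  38.5412 105.4796 -47.8258  41.0153  44.8095] 28.3667
```

```bash
python3 - <<'E'
from h import *
np.set_printoptions(precision=4,suppress=True)
release(.22); im,c=snap("wrist","wA3"); print(read_time(),read_q())
E
python3 -c "
import cv2
im=cv2.imread('pics/wA3.png'); cv2.imwrite('pics/wA3c.png',cv2.resize(im[60:260,130:430],None,fx=2.6,fy=2.6,interpolation=cv2.INTER_CUBIC))"
```

```text
29.55 [-54.8739  40.1987  49.7554  99.0007 -35.4319  58.1577  34.9534]
```

View pics/wA3c.png

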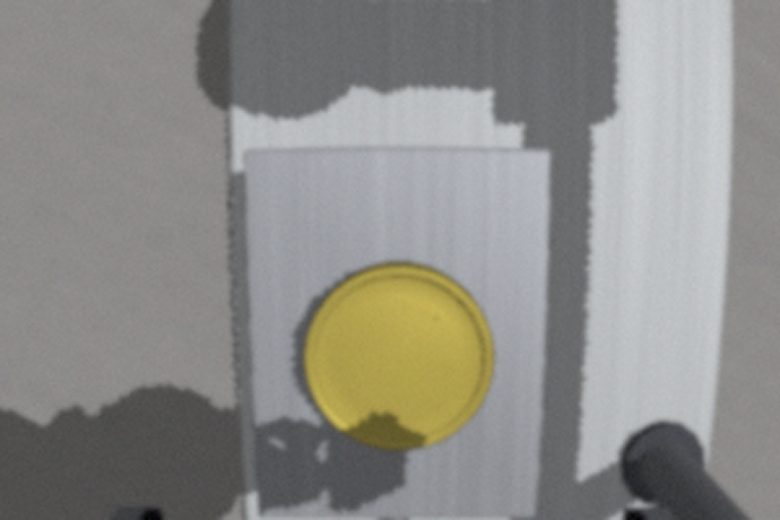

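```bash
cat >> h.py <<'E'
def toP(p):
    a=np.radians(YAW); d=np.array(p[:2])-P0; return np.array([np.cos(a)*d[0]+np.sin(a)*d[1],-np.sin(a)*d[0]+np.cos(a)*d[1]])*1000
E
python3 - <<'E'
from h import *
np.set_printoptions(precision=1,suppress=True)
c=cal("wA3"); g=lambda u,v,z: toP(atz("wrist",(u/2.6+130,v/2.6+60),z,c))
print("tin",g(399,356,.0805)); 
for u,v in [(246,150),(549,150),(258,518),(537,516)]: print(g(u,v,.0585))
E
```

```text
tin [ 0.2 -0.3]
[-54.9  70.5]
[53.8 71.1]
[-55.2 -71.6]
[ 55.5 -70.2]
```

```bash
cat >> h.py <<'E'
def fetch(n,y1=-40,dy=80):
    move_gripper(.080,30); movep([*TINS[n],.14],ori(y1))
    im,c=snap("wrist","hov"+n); xy,a,b=refine(im,c,TINS[n]); print(n,xy,a,b)
    assert np.hypot(*(xy-np.array(TINS[n])))<.012 and .85<a/b<1.15
    movel([*xy,.03],max_speed=.2); f=movel([*xy,GZ],max_speed=.1,max_force=8); print("down",f,read_position())
    assert not f
    squeeze(dy); p=read_position(); movel([p[0],p[1],.19],max_speed=.2); print(read_width(),read_time())
E
python3 - <<'E'
from h import *
np.set_printoptions(precision=4,suppress=True)
fetch("B"); place(.0805); print(read_q(),read_time()); snap("wrist","pB")
E
```

```text
B [ 0.5514 -0.2112] 4736 4944.382875437033
down False [ 0.5518 -0.2116 -0.0023]
w1 0.06366447753046467 [-0.4751  1.025   6.2548]
w2 0.06189214176292785 [0.1602 1.123  4.2239] [ 0.5517 -0.2112 -0.0024]
0.06155993490476089 35.9333
hold 0.061836561372265876 [0.542  0.2272 0.1902]
contact True [0.5411 0.229  0.0775] support z~ 0.08006888632757131 [-0.2823  0.1167  4.3568] 0.06166612202149028
[-56.3296  56.2401  55.2138 105.2036 -58.8847  52.9331  54.3364] 38.8
```

View pics/pB.png

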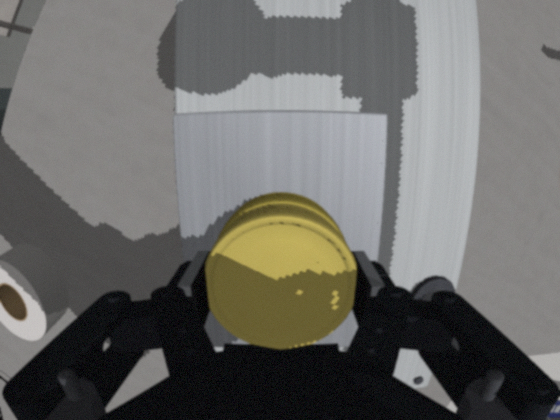

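```bash
python3 - <<'E'
from h import *
np.set_printoptions(precision=4,suppress=True)
release(.22); snap("wrist","pB2")
fetch("C"); place(.102); print(read_q(),read_time()); snap("wrist","pC")
E
```

```text
C [ 0.4317 -0.3282] 4695 4912.0139747366775
down False [ 0.4319 -0.3287 -0.0022]
w1 0.0644592082099591 [-0.6313  0.526   5.3664]
w2 0.06267489778479506 [-0.6032  0.5745  5.5845] [ 0.4318 -0.3282 -0.0022]
0.062484339998201535 46.7417
hold 0.06251436037070691 [0.5419 0.2274 0.1902]
contact True [0.5412 0.229  0.0996] support z~ 0.10221461061279806 [-0.9528  0.3757  5.2022] 0.06295996313332616
[-57.7565  55.6935  58.6513 104.6113 -58.2214  56.1198  54.0373] 49.9167
```

View pics/pC.png

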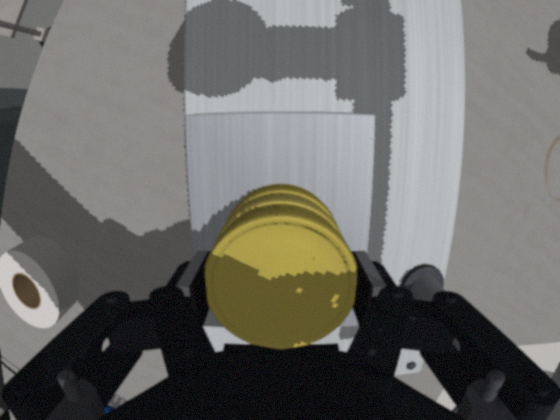

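View pics/pB2.png

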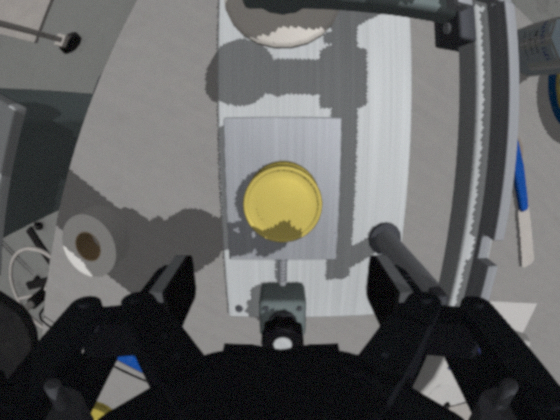

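```bash
python3 - <<'E'
from h import *
np.set_printoptions(precision=4,suppress=True)
release(.22); snap("wrist","pC2")
fetch("D"); place(.124,hover=.20); print(read_q(),read_time()); snap("wrist","pD")
E
```

```text
D [ 0.561  -0.4374] 4681 4903.950868263259
down False [ 0.561  -0.4377 -0.0027]
w1 0.06291764968464432 [-1.0148  2.0856  4.6753]
w2 0.062292052357601616 [ 0.3773 -0.0255  4.7833] [ 0.5613 -0.4377 -0.0025]
0.06250964337834887 58.1
hold 0.06217013849321142 [0.5419 0.2278 0.2002]
contact True [0.5413 0.229  0.1211] support z~ 0.123668024378166 [0.1893 0.5089 5.3983] 0.06190491715114099
[-60.057   57.1613  65.1662 103.9339 -59.9408  61.7847  55.7239] 61.5583
```

View pics/pD.png

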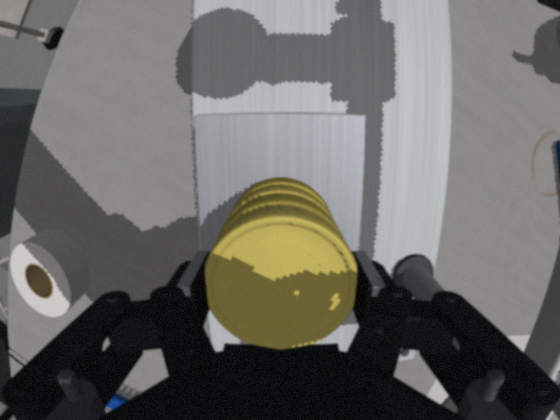

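View pics/hovD.png

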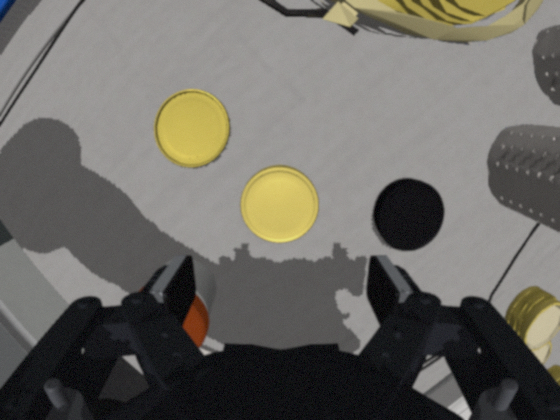

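```bash
python3 - <<'E'
from h import *
np.set_printoptions(precision=4,suppress=True)
release(.28); snap("wrist","pD2"); snap("side","sD2"); snap("scene","cD2"); print(read_time())
import cv2
im=cv2.imread("pics/sD2.png"); cv2.imwrite("pics/sD2c.png",cv2.resize(im[120:250,130:310],None,fx=4,fy=4,interpolation=cv2.INTER_CUBIC))
E
```

```text
62.8583
```

View pics/pD2.png

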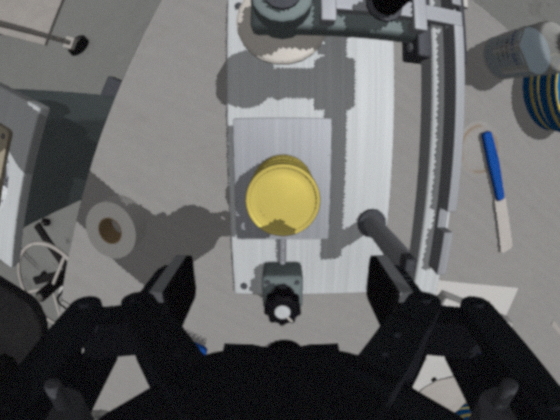

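View pics/sD2c.png

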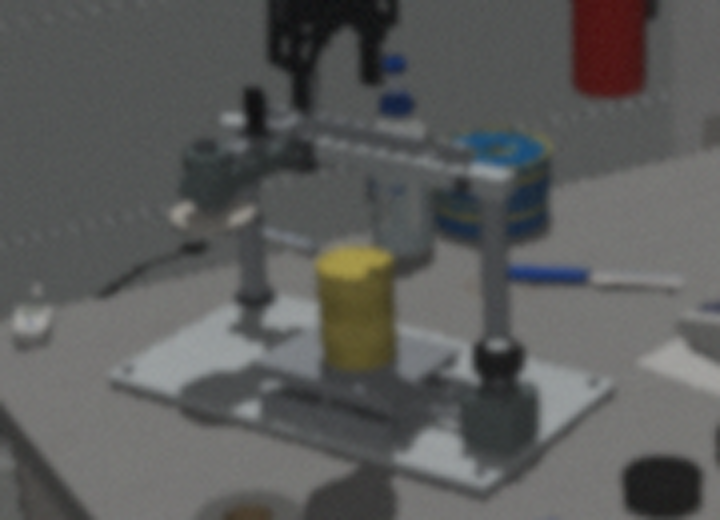

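```bash
python3 - <<'E'
from h import *
np.set_printoptions(precision=1,suppress=True)
for y in (-63,117):
  for (a,b) in ((.068,.15),(.046,.15),(.046,0),(.068,0)):
    for z in (.31,.219): print(y,a,b,z,inverse_kinematics(W(a,b,z),ori(y)))
E
```

```text
-63 0.068 0.15 0.31 [-69.3  47.3  65.6  79.5 -42.8  80.  -66.9]
-63 0.068 0.15 0.219 [-71.8  59.   75.5  86.4 -57.5  79.6 -55.5]
-63 0.046 0.15 0.31 [-71.2  45.3  65.6  83.3 -41.5  77.9 -66.6]
-63 0.046 0.15 0.219 [-73.7  57.6  75.7  90.2 -56.8  77.9 -54.3]
-63 0.046 0 0.31 [-58.4  44.6  65.6  84.7 -41.   77.1 -52.9]
-63 0.046 0 0.219 [-60.7  57.   75.7  91.6 -56.5  77.2 -40.3]
-63 0.068 0 0.31 [-56.8  46.6  65.6  80.9 -42.3  79.2 -53.6]
-63 0.068 0 0.219 [-59.3  58.4  75.5  87.8 -57.2  78.9 -42. ]
117 0.068 0.15 0.31 [-64.   40.9  49.4  79.3 -31.2  73.8 104. ]
117 0.068 0.15 0.219 [-63.2  45.4  46.5  86.1 -35.1  63.8 107.6]
117 0.046 0.15 0.31 [-66.   39.2  50.3  83.2 -30.7  72.1 104.4]
117 0.046 0.15 0.219 [-64.8  43.7  47.1  89.9 -35.   62.  108.3]
117 0.046 0 0.31 [-52.1  37.7  48.1  84.5 -28.8  70.7 116.7]
117 0.046 0 0.219 [-50.8  42.4  45.1  91.3 -33.2  60.5 120.6]
117 0.068 0 0.31 [-50.5  39.5  47.3  80.7 -29.4  72.5 116. ]
117 0.068 0 0.219 [-49.7  44.1  44.6  87.5 -33.4  62.4 119.6]
```

```bash
python3 - <<'E'
from h import *
np.set_printoptions(precision=3,suppress=True)
p=read_position(); movel([p[0],p[1],.34],max_speed=.3)
set_joints([-15,20,0,90,0,70,0]); print(read_position())
for y in (-63,117):
  for (a,b) in ((.068,.15),(.046,.15),(.046,0),(.068,0)):
    for z in (.31,.219): print(y,a,b,z,inverse_kinematics(W(a,b,z),ori(y)))
move_gripper(.05,40); print(read_time())
E
```

```text
[0.538 0.115 0.379]
-63 0.068 0.15 0.31 [-46.177  33.987  13.168  78.713  -7.884  68.193 -95.253]
-63 0.068 0.15 0.219 [-46.189  38.422  12.969  85.569  -9.562  57.095 -93.732]
-63 0.046 0.15 0.31 [-46.756  31.873  12.884  82.558  -7.382  66.396 -95.794]
-63 0.046 0.15 0.219 [-46.728  36.551  12.724  89.365  -9.202  55.112 -94.153]
-63 0.046 0 0.31 [-34.774  31.289  15.194  83.992  -8.578  65.858 -81.178]
-63 0.046 0 0.219 [-34.462  36.042  14.578  90.78  -10.478  54.522 -79.459]
-63 0.068 0 0.31 [-34.504  33.407  15.34   80.159  -9.062  67.637 -81.134]
-63 0.068 0 0.219 [-34.289  37.916  14.748  86.986 -10.813  56.499 -79.539]
117 0.068 0.15 0.31 [-24.981  35.11  -24.929  77.965  14.935  70.151  66.026]
117 0.068 0.15 0.219 [-25.333  39.46  -23.811  84.85   17.353  59.35   63.802]
117 0.046 0.15 0.31 [-24.681  33.042 -25.037  81.813  14.38   68.308  65.523]
117 0.046 0.15 0.219 [-25.203  37.621 -23.852  88.65   17.047  57.352  63.104]
117 0.046 0 0.31 [-11.926  32.061 -23.389  83.233  13.192  67.421  79.801]
117 0.046 0 0.219 [-12.326  36.758 -22.525  90.054  15.979  56.39   77.288]
117 0.068 0 0.31 [-12.574  34.153 -23.38   79.398  13.782  69.252  79.775]
117 0.068 0 0.219 [-12.811  38.62  -22.588  86.255  16.349  58.398  77.444]
64.775
```

Much better posture. Hover over the handle and look.

```bash
python3 - <<'E'
from h import *
np.set_printoptions(precision=3,suppress=True)
movep(W(.068,.15,.33),ori(YAW-90)); print(read_q(),read_position())
im,c=snap("wrist","wh"); print(proj("wrist",W(.068,.15,.254),c),proj("wrist",W(0,.15,.224),c),read_time())
E
python3 -c "
import cv2
im=cv2.imread('pics/wh.png'); cv2.imwrite('pics/whc.png',cv2.resize(im[120:300,160:400],None,fx=3.3,fy=3.3,interpolation=cv2.INTER_CUBIC))"
```

```text
[-46.08   33.204  13.223  76.892  -7.58   70.751 -95.596] [0.535 0.392 0.33 ]
[276.447 217.419] [277.172 282.219] 66.3
```

View pics/whc.png

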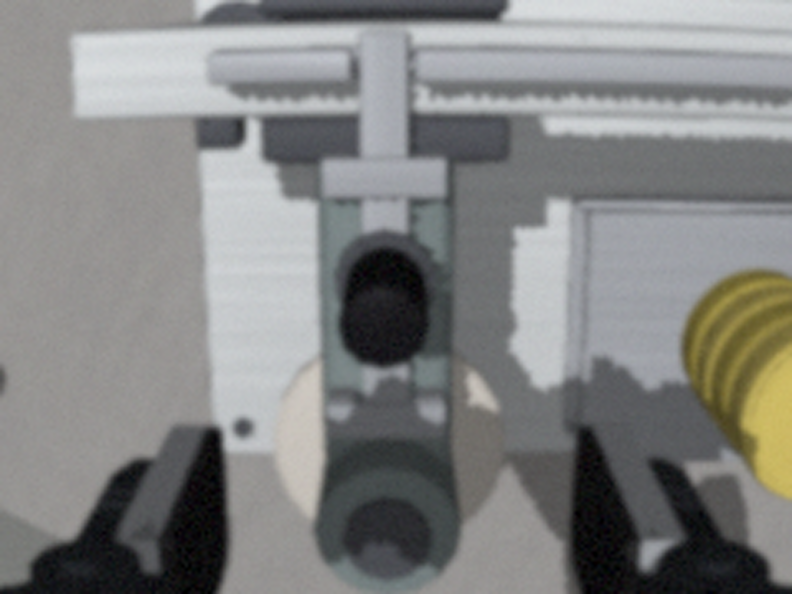

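```bash
python3 - <<'E'
from h import *
np.set_printoptions(precision=4,suppress=True)
print(movel(W(.068,.15,.219),max_speed=.12,max_force=6),read_position())
move_gripper(0,50); print(read_width(),read_contact_force())
f0=np.array(read_contact_force())
h=movel(W(.068-.0215,.15,.219),max_speed=.05,max_force=20); print(h,toP(read_position()),np.array(read_contact_force())-f0,read_width(),read_time())
E
```

```text
False [0.5348 0.3937 0.2199]
0.019187147706257082 [-1.4197  0.3163  5.9763]
False [ 46.5048 150.538 ] [-0.0278  1.4063  2.3671] 0.018946960120355703 68.3417
```

```bash
python3 - <<'E'
from h import *
np.set_printoptions(precision=4,suppress=True)
h=movel(W(.0465,.10,.219),max_speed=.06,max_force=20); print(h,toP(read_position()),read_contact_force(),read_width()); snap("wrist","sl1"); snap("side","sl1s"); print(read_time())
E
```

```text
False [46.7031 99.628 ] [-0.6133 -0.0901  7.9832] 0.01867030278449391
69.425
```

View pics/sl1.png

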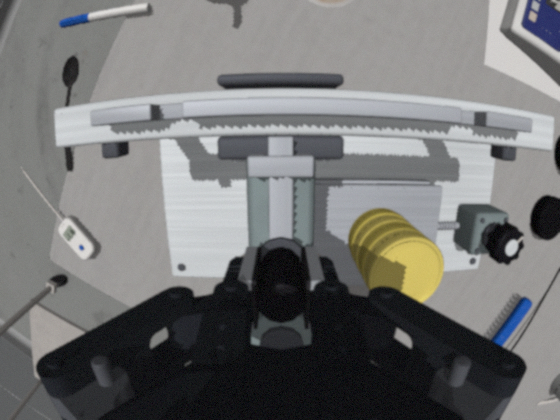

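View pics/sl1s.png

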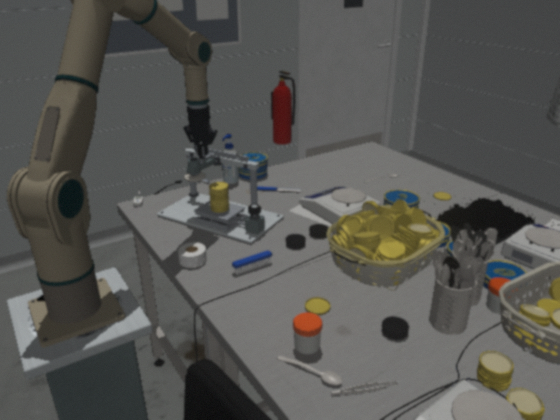

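```bash
python3 - <<'E'
from h import *
np.set_printoptions(precision=4,suppress=True)
h=movel(W(.0465,.004,.219),max_speed=.06,max_force=10); print(h,toP(read_position()),read_contact_force())
h=movel(W(.0465,-.004,.219),max_speed=.02,max_force=8); print(h,toP(read_position()),read_contact_force(),read_width()); snap("wrist","sl2"); print(read_time())
E
```

```text
False [47.0493  4.4164] [0.3201 1.8087 7.2437]
True [47.0915  2.4164] [-1.0623  1.0414  3.4683] 0.018876536253772985
71.5667
```

View pics/sl2.png

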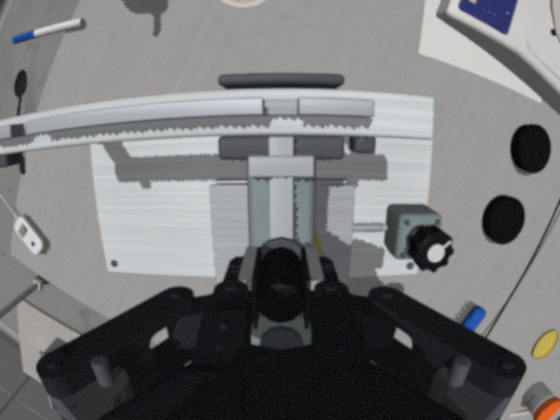

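```bash
python3 - <<'E'
from h import *
np.set_printoptions(precision=4,suppress=True)
for t in (.0,-.003):
    h=movel(W(.0465,t,.219),max_speed=.02,max_force=15); print(h,toP(read_position()),read_contact_force(),read_width())
snap("wrist","sl3"); print(read_time())
E
python3 -c "
import cv2
im=cv2.imread('pics/sl3.png'); cv2.imwrite('pics/sl3c.png',cv2.resize(im[80:200,200:400],None,fx=4,fy=4,interpolation=cv2.INTER_CUBIC))"
```

```text
False [47.1566  2.2904] [-2.6962  4.1102  8.3306] 0.01898404358736037
False [47.1382  2.1951] [-5.0392  9.05    8.9928] 0.018686323932288584
72.2333
```

View pics/sl3c.png

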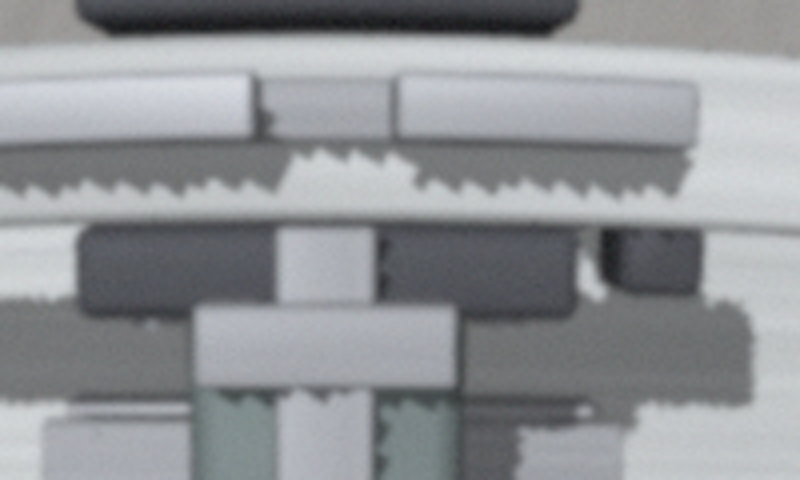

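```bash
python3 - <<'E'
from h import *
np.set_printoptions(precision=4,suppress=True)
movel(W(.0465,.0015,.219),max_speed=.02); print(toP(read_position()),read_contact_force())
h=movel(W(.0695,.0015,.219),max_speed=.04,max_force=15); print(h,toP(read_position()),read_contact_force(),read_width())
snap("wrist","sl4"); print(read_time())
E
python3 -c "
import cv2
im=cv2.imread('pics/sl4.png'); cv2.imwrite('pics/sl4c.png',cv2.resize(im[80:280,180:400],None,fx=3,fy=3,interpolation=cv2.INTER_CUBIC))"
```

```text
[47.1355  2.3338] [-0.3224  2.152   7.7687]
False [69.1791  2.4087] [-3.2072  1.9452  8.7993] 0.018663635765759613
73.3833
```

View pics/sl4c.png

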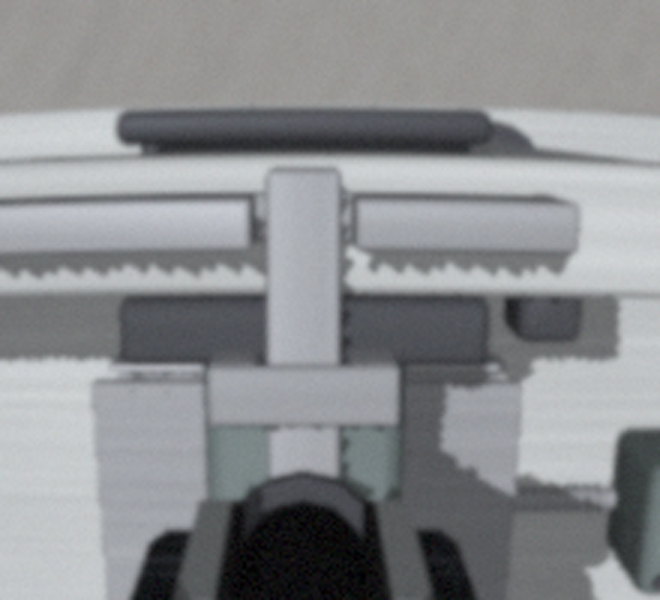

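```bash
python3 - <<'E'
from h import *
np.set_printoptions(precision=3,suppress=True)
move_gripper(.05,40); p=read_position(); movel([p[0],p[1],.34],max_speed=.25)
set_joints([-12,20,0,90,0,70,20]); 
q=knob_cfg(.18); print(q); move_gripper(.075,60)
q[6]+=60; set_joints(list(q)); print(read_position(),toP(read_position())); snap("wrist","k1"); print(read_time())
E
```

```text
[-12.011  36.344   0.13   95.852  -0.104  47.804  18.163]
[0.608 0.1   0.181] [   0.57  -145.177]
77.375
```

View pics/k1.png

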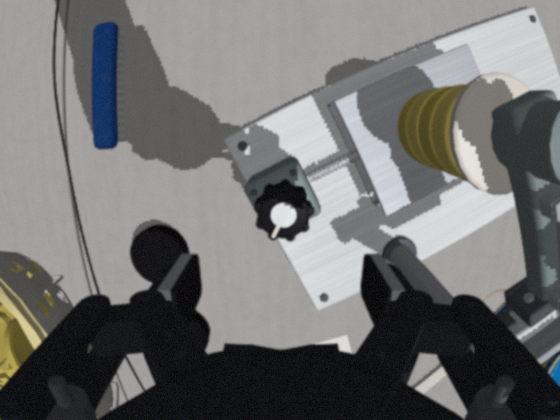

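```bash
python3 - <<'E'
from h import *
np.set_printoptions(precision=3,suppress=True)
print(movel(W(0,-.145,.071),max_speed=.12,max_force=8),read_position())
move_gripper(0.0,60); print(read_width(),read_contact_force())
q=np.array(read_q()); q0=q[6]
for d in (46,46):
    q[6]-=d; set_joints(list(q)); print(read_q()[6],read_torque(),read_contact_force(),read_width())
print("turned",q0-read_q()[6])
snap("side","k2s"); snap("wrist","k2"); print(read_time())
im=cv2.imread("pics/k2s.png"); cv2.imwrite("pics/k2sc.png",cv2.resize(im[140:240,160:290],None,fx=6,fy=6,interpolation=cv2.INTER_CUBIC))
E
```

```text
False [0.608 0.1   0.072]
0.04199527143619168 [-1.932  3.269  4.962]
32.09573149893865 [-0.636  0.259 -0.163] [-1.756 -3.057  0.249] 0.042464928289637674
-13.95948355480343 [-0.913  0.701 -0.171] [-4.597 -3.91   2.613] 0.042441983660969
turned 91.97463805021313
80.5083
```

View pics/k2sc.png

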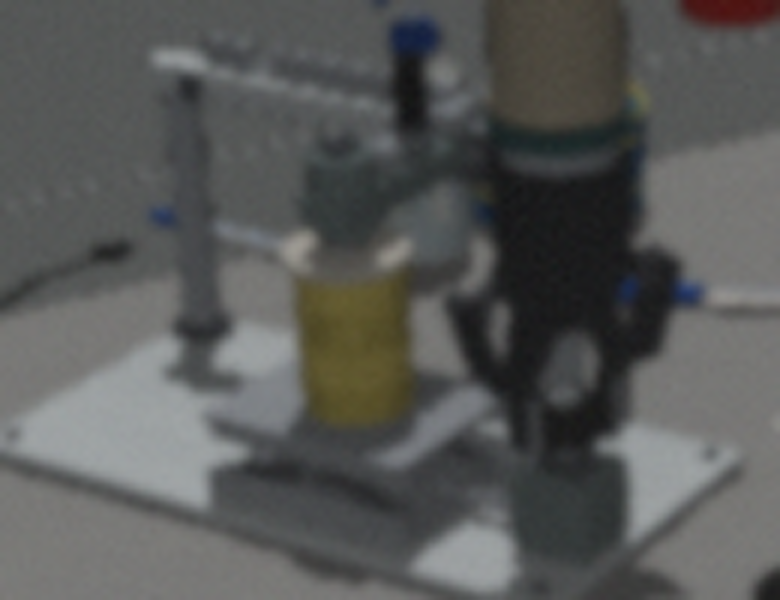

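View pics/k2.png

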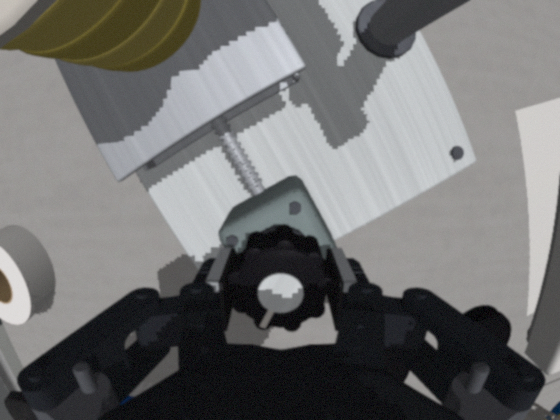

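```bash
cat >> h.py <<'E'
def touch(x,y,ztop,yaw,F=3,d=.008,hov=.03):
    movep(W(x,y,ztop+hov),ori(yaw)); movel(W(x,y,ztop+.006),max_speed=.1); wait(.2)
    h=movel(W(x,y,ztop-d),max_speed=.02,max_force=F); z=read_position()[2]; f=read_contact_force()
    movel(W(x,y,ztop+hov),max_speed=.15); print("touch",h,"z",round(z,5),f); return z
E
python3 - <<'E'
from h import *
np.set_printoptions(precision=3,suppress=True)
move_gripper(.075,60); movel(W(0,-.145,.25),max_speed=.25); move_gripper(0.,20)
movep(W(-.041,0,.27),ori(YAW-90)); print(read_q())
snap("wrist","t1")
touch(-.041,0,.163,YAW-90,hov=.09); print(read_time())
E
```

```text
[-36.774  25.698  16.539 101.072  -8.698  54.454 -79.789]
touch True z 0.16286 [-1.256 -0.639  5.052]
86.225
```

View pics/t1.png

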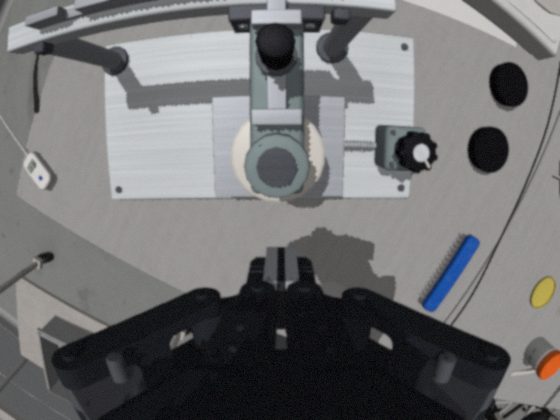

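```bash
cat >> h.py <<'E'
def turn(deg,start=40):
    # deg>0 clockwise (raise)
    movep(W(-.02,-.12,.27),ori(YAW)); q=knob_cfg(.18); move_gripper(.075,60); q[6]+=start; set_joints(list(q))
    print(movel(W(0,-.145,.071),max_speed=.12,max_force=8)); move_gripper(0.,60)
    q=np.array(read_q()); q0=q[6]; q[6]-=deg; set_joints(list(q)); wait(.2); print("turned",q0-read_q()[6],read_torque(),read_width())
    move_gripper(.075,60); movel(W(0,-.145,.27),max_speed=.25); move_gripper(0.,20)
E
python3 - <<'E'
from h import *
np.set_printoptions(precision=3,suppress=True)
turn(28.6); print(read_time())
movep(W(-.041,0,.27),ori(YAW-90)); touch(-.041,0,.166,YAW-90,hov=.09); snap("wrist","t2"); print(read_time())
E
```

```text
False
turned 28.528596118695447 [-0.532  0.61   0.131] 0.04210972694066476
93.325
touch True z 0.16476 [-1.473 -0.023  6.339]
97.6333
```

```bash
python3 - <<'E'
from h import *
np.set_printoptions(precision=4,suppress=True)
movep([.50,.02,.33],ori(0)); snap("side","f1"); snap("scene","f2"); snap("wrist","f3"); print(read_time())
im=cv2.imread("pics/f1.png"); a=cv2.resize(im[140:250,150:300],None,fx=5,fy=5,interpolation=cv2.INTER_CUBIC); cv2.imwrite("pics/f1c.png",a)
E
```

```text
98.975
```

View pics/f1c.png

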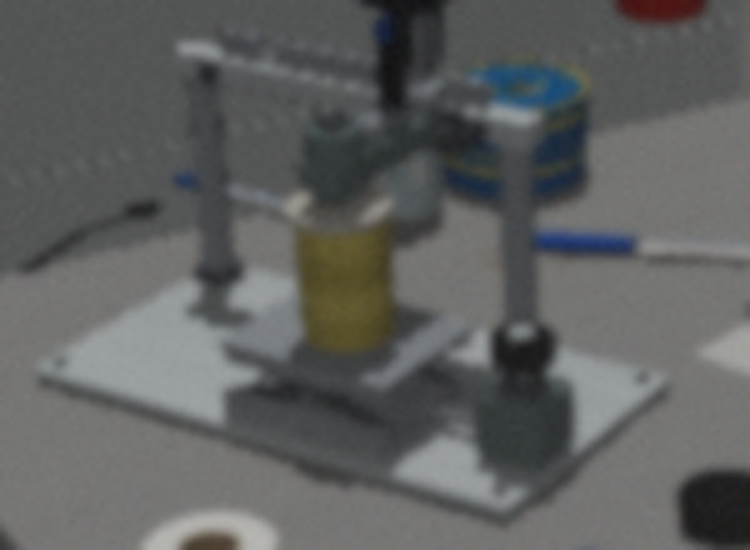

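View pics/f2.png

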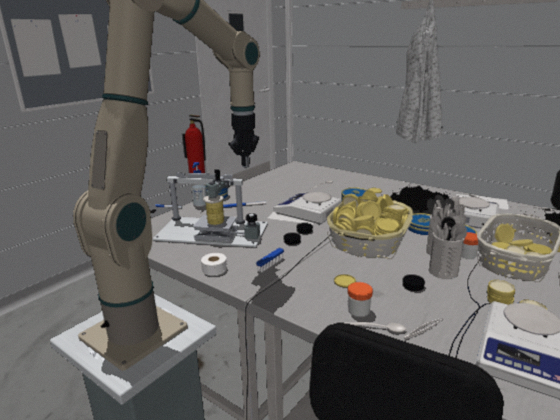

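View pics/t2.png

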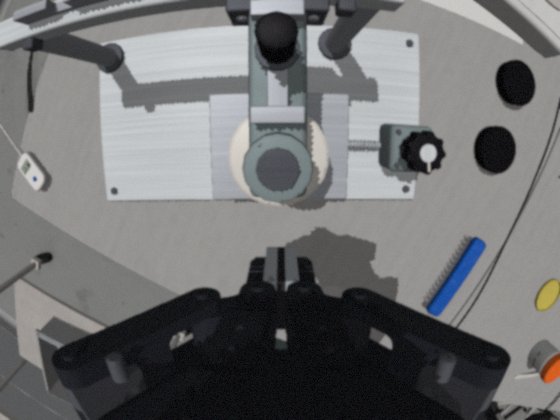

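View pics/f3.png

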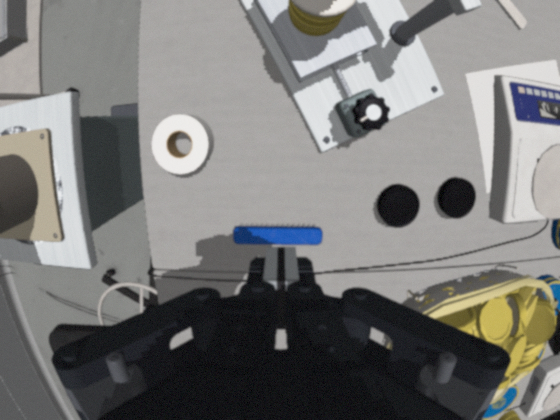

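```bash
python3 -c "
from bench import *
close_job(); print(read_time())"
```

```text
the job is handed in; nothing more can be done
the job is handed in; nothing more can be done
```

The job is done and handed in at about 99 s of the 208 s allowed. All four gold tins are in the press, and the top one is just lifting the spring pad.

- **Brush:** it lies on the table at about (0.465, -0.095), clear of the press.
- **Pile:** I wound the jack down about 2.5 rad, to a platform height of about 58 mm. The four tins then went into one straight pile in the middle of the platform. The first tin measured within 0.5 mm of the centre, and the top of the pile came to about 146 mm, below the 153 mm limit.
- **Head:** I drew the bolt, slid the head to its stop and pushed the bolt home. The last close picture shows it seated in the notch. My position readings gave 148.3 mm of slide instead of 150, but the head was against its stop and the bolt went in fully.
- **Pad lift:** I raised the jack in two turns and touched the pad's rim from above after each. The rim read 162.9 mm after the first turn (pad still hanging free) and 164.8 mm after the second, a lift of about 1.9 mm.

The final pictures show the pile upright under the pad and the robot touching nothing. The sample jar, loose lid and black tins are still where they were. I saw no sign of the grip slackening and nothing was dropped.

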